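# Set the step timer by feel and start the vial shaker

### The arm

A 7-joint arm with a two-finger parallel gripper is mounted at the origin on the work surface. World frame = base frame: x ahead of the robot, y to its left, z up, the work surface at z = 0. Lengths are in m, angles in degrees, forces in N, time in s.
With the tool pointing down it reaches from about 0.425 to 0.875 m from the base axis. Payload 4.7 kg.
Tool frame: the origin (TCP) lies between the finger pads; the fingertips stand 22 mm ahead of it and the grasp point (between the pads) lies 3 mm ahead of it; z points along the fingers, y is the line along which they close (so a half turn about z gives the same grasp; the last joint's range is limited). The gripper opens to 87 mm and grips with 3 to 60 N. Pads are 19 mm wide; open, the fingers measure 117 mm over their backs; the gripper's body (75 mm by 190 mm) begins 51 mm behind the grasp point.
Start: joints at [-72.531, 18.392, -4.016, 83.108, 1.295, 78.541, -3.26], TCP at [0.186, 0.623, 0.245] pointing down, gripper open.
Joint ranges: [-163.93, 163.93], [-17.29, 119.83], [-79.2, 71.16], [3.27, 140.29], [-89.18, 269.18], [5.43, 117.66], [-154.24, 154.24]. Speed limits (degrees/s): [147.25, 147.25, 180, 180, 180, 180, 180].

### API

Orientations are given as [roll, pitch, yaw] about the fixed x, y, z axes, in that order (R = Rz(yaw) Ry(pitch) Rx(roll)).
In Python, from cell import env gives the robot as it stands.
- The arm moves only by the tool drive_tool, never from a script. Its argument "moves" is a list of rows, each a list of 3 entries, a list of its own where there are three numbers: the shift along the tool's x, y, z in mm, then the turn, a rotation vector about the tool's x, y, z in rad, then the closure, from 0 (fully open) to 1 (shut). In form: [[[x, y, z], [wx, wy, wz], jaw], ...]. A call has 1 to 12 rows; each row shifts and turns the commanded pose from where the row before left it, along the tool's axes as they then stand; what a row does not reach is not made up. A row lasts 1/12 s, in which the tool goes at most 41.7 mm and 7.16 degrees, less where a joint would pass 70% of its speed; a pose out of reach is approached as far as the arm can. A call with a gripper value outside its range is refused whole. The fingers move at their own pace and stop on an object; "newtons" is the grip in N (left out, the last holds). Time passes only in rows, so rows that do not move let the fingers close. It gives the time, the measured TCP pose, the force, the opening and the grip force at its end, in the units of the state.
- env.get_obs(): the state, without advancing time (a new reading comes with each control period).
- env.read_camera(name): name is "scene" or "top"; returns (picture, depth): 384x512x3 uint8, blue, green, red; 384x512 float32, m along the optical axis (not along the pixel's ray), 0 where there is no reading.
- env.get_calibration(name): a dict with "fx", "fy", "cx", "cy" (pixels), "T" (4x4, takes a point from camera to world coordinates). Camera axes: x right, y down, z forward; pixel columns grow to the right and rows downward; lengths in m; the calibration is good to about 2 mm. A picture is of the moment at which its call begins. get_calibration takes no time and is no camera call.
- env.sign_off(): hands the job in; it is judged then, once.
The state is a dict: "time_s": time; "qpos": joint angles; "joint_velocities": joint speeds; "effort": joint torques, N m; "tool_pos": TCP position; "tool_rot": TCP orientation; "force": force on the tool from outside, world axes, zero at the start; "wrist_torque": the same for the moment, N m; "grip_width": finger opening in m; "grasp_force": force on a finger pad.
Only numpy, scipy, OpenCV 4.12 (cv2) and the standard library are available. Lean on these libraries where they do the work, as an engineer would, in place of code of your own. Each camera call takes 0.05 s, during which the arm holds its last target. There are 200 camera calls.

### The job

Set the step timer and start the vial shaker. Turn the timer's round knob anticlockwise until its pointer rests gently but definitely against the zero stop, without forcing it, then turn it clockwise exactly five clicks, let go, and only then push the shaker's toggle lever all the way over to the far side (towards the vials). Leave the loose glassware on the bench where it stands.

Things in the scene. Friction and masses are not known exactly. Their poses are not given: they have to be found in the camera images.
- timer: Step timer: white box 150 x 150 x 60 mm, fixed to the bench, origin at the centre of its underside, z up. On its top, about its vertical centre line, a flat grey pointer disc (76 mm across, top 68.5 mm above the bench) and above it a round black knob. Place and yaw (within 0.3 rad) vary; it and the shaker may change sides. The knob drives the disc with loose play, see knob_foot.
- knob_grip (a point): Point on the knob's vertical axis at the middle of its height, 85 mm above the bench. It does not show how far the knob is turned: its axes are those of timer.
- knob_foot (a point): Round fluted black knob, 44 mm diameter, 32 mm tall (69 to 101 mm above the bench), this point on its axis at its lower face (axes of timer); can be gripped at any yaw. It turns freely (under 0.02 N m) through a play of some 25 to 45 degrees before it picks the disc up in either direction; where in the play it starts is not known. After every change of direction the play must be taken up again.
- ring (a joint): Pointer disc angle (rad), clockwise from above positive: 0 at the zero click, 0.349 (20 degrees) per click, places 0 to 9. The pointer, a stub reaching 54 mm from the axis, points along the timer's +y at 0 and its -y at 9. Long ticks: places 0 and 5. A detent holds each place; passing to the next takes a peak of 0.2 to 0.25 N m, then it snaps home, felt as a rise and drop of moment. Starts at place 2 or 3.
- stop: Zero stop: rubber-sleeved peg, 8 mm diameter, top 70 mm above the bench, 46 mm from the knob's axis; origin at its foot. The pointer meets it 0.05 rad anticlockwise beyond the zero click. Delicate: it may be loaded with at most 10 N; resting against it means 1 N or more for 0.2 s. The detent still pushes back there, so 1 to 10 N is felt on the knob as some 0.2 to 0.55 N m.
- shaker: Vial shaker: a white box 200 x 200 x 60 mm, fixed to the bench; origin at the centre of its underside, z up, yaw within 0.3 rad. Its +x half carries a steel platform with eight capped amber vials up to 118 mm above the bench; its -x half carries the toggle lever.
- lever (a joint): Toggle lever of the shaker: 0 = off, leaning 0.5 rad to the shaker's -x; 1.0 rad = fully on, leaning 0.5 rad to its +x, where it meets its end. Stiff by friction (about 1 N at the ball), it stays where it is left.
- lever_tip (a point): Centre of the black ball, 26 mm in diameter, at the lever's end. The hinge runs along the shaker's y, 82 mm above the bench at the shaker's (-60, 0) mm, 60 mm from the ball's centre: the ball swings from 29 mm on the -x side of the hinge at 135 mm height, over the top (142 mm), to 29 mm on the +x side.
- beaker: Bystander, to be left alone: glass beaker, 80 mm across, 95 mm tall; loose. Origin near the middle of its underside.
- reagent: Bystander, to be left alone: amber reagent bottle, 68 mm across, 150 mm tall; loose. Origin near the middle of its underside.
- flask: Bystander, to be left alone: conical flask, 80 mm across at the foot, 130 mm tall; loose. Origin near the middle of its underside.
- jar: Bystander, to be left alone: small glass jar, 52 mm across, 65 mm tall; loose. Origin near the middle of its underside.

How it is judged:
By the outcome, as a careful person would: the job done as asked, in the order asked, and still so for the second after the job is handed in, with the robot touching nothing.
It also fails if it takes over 72 s, if anything falls off the work surface, if the arm or the gripper's body presses on something with over 40 N, if the wrist force passes 120 N, or if a joint passes its speed limit or range.

## Working session

There is one attempt and no reset: what is moved stays moved. The work goes in short steps, Python scripts to look and compute and a tool call to move; the robot and the scene stay as the last step left them, time stands still between calls to the robot, and variables do not carry over. Pictures are saved under pics/ and viewed, at most 10 in all, crops included, and the job is handed in when it is done.

Besides the shell and the picture viewer there is one more tool, called after "Call:" as name(argument=value, ...), one argument or row to a line, values as JSON. drive_tool: Moves the arm, as the interface text tells. Its arguments: {"type":"object","properties":{"moves":{"type":"array"},"newtons":{"type":"number"}},"required":["moves"]}

```bash
ls; mkdir -p pics; python3 - <<'E'
from cell import env
import cv2,numpy as np
o=env.get_obs();print({k:np.round(v,3).tolist() for k,v in o.items()})
for n in("scene","top"):
    p,d=env.read_camera(n);c=env.get_calibration(n);print(n,c)
    cv2.imwrite(f"pics/{n}0.png",p);np.save(f"{n}0.npy",d)
E
```

```text
pics
{'time_s': 0.0, 'qpos': [-72.532, 18.437, -4.018, 83.176, 1.297, 78.541, -3.26], 'joint_velocities': [0.052, 0.028, 0.019, -0.001, -0.013, 0.048, 0.033], 'effort': [0.0, -49.128, -0.404, -31.253, -0.064, 0.044, 0.0], 'tool_pos': [0.186, 0.622, 0.243], 'tool_rot': [-179.892, 0.007, 163.345], 'force': [0.159, -0.33, 0.291], 'wrist_torque': [0.03, -0.004, 0.005], 'grasp_force': 0.0, 'grip_width': 0.087}
scene {'fx': 351.4481125369088, 'fy': 351.4481125369088, 'cx': 251.80603921619362, 'cy': 188.37660413369662, 'T': array([[ 0.73949283,  0.44919201, -0.50137501,  1.16164351],
       [ 0.67289049, -0.47200452,  0.56958768, -0.69311078],
       [ 0.01920297, -0.75857648, -0.65130098,  0.91484723],
       [ 0.        ,  0.        ,  0.        ,  1.        ]])}
top {'fx': 390.75441937480576, 'fy': 390.75441937480576, 'cx': 257.89957184196714, 'cy': 191.93281480438557, 'T': array([[-0.00940422, -0.99371209,  0.11156989,  0.38304028],
       [-0.99994988,  0.00972871,  0.00236425,  0.01595367],
       [-0.00343482, -0.11154206, -0.99375378,  1.2725573 ],
       [ 0.        ,  0.        ,  0.        ,  1.        ]])}
```

View pics/top0.png

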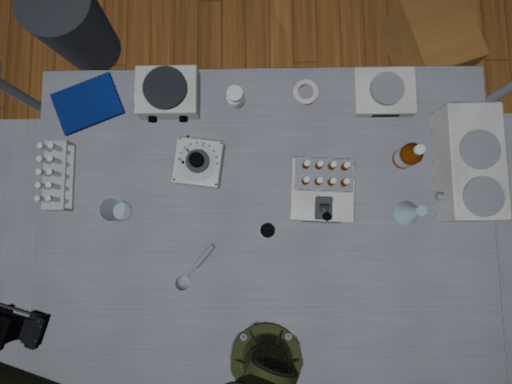

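View pics/scene0.png

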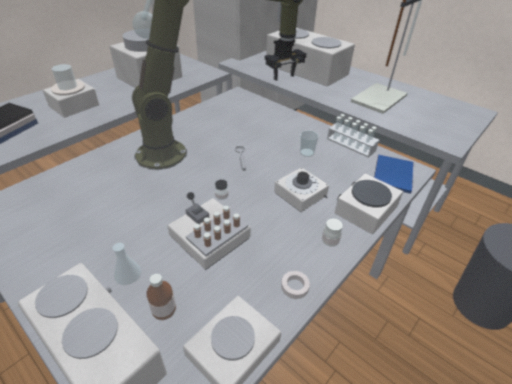

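The top view shows the timer around (198,161) with its knob at (196,159), and the shaker around (323,189) with the lever ball at (327,216). The small jar is at (267,230).

```bash
cat > h.py <<'E'
import numpy as np,cv2
from cell import env
def ray(n,u,v,z):
    c=env.get_calibration(n);T=c["T"]
    d=T[:3,:3]@np.array([(u-c["cx"])/c["fx"],(v-c["cy"])/c["fy"],1]);o=T[:3,3]
    return o+d*(z-o[2])/d[2]
def proj(n,P):
    c=env.get_calibration(n);T=c["T"];p=T[:3,:3].T@(np.array(P)-T[:3,3])
    return p[0]/p[2]*c["fx"]+c["cx"],p[1]/p[2]*c["fy"]+c["cy"]
def tri(us,ut):
    A=np.zeros((3,3));b=np.zeros(3)
    for n,(u,v) in(("scene",us),("top",ut)):
        o=env.get_calibration(n)["T"][:3,3];d=ray(n,u,v,0)-o;d/=np.linalg.norm(d);M=np.eye(3)-np.outer(d,d);A+=M;b+=M@o
    return np.linalg.solve(A,b)
def blob(mask,box):
    x0,y0,x1,y1=box;m=np.zeros(mask.shape,np.uint8);m[y0:y1,x0:x1]=mask[y0:y1,x0:x1]*255
    k=max(cv2.findContours(m,cv2.RETR_EXTERNAL,cv2.CHAIN_APPROX_NONE)[0],key=cv2.contourArea)
    return k
E
python3 - <<'E'
from h import *
t=cv2.imread("pics/top0.png");s=cv2.imread("pics/scene0.png")
V=t.max(2);Vs=s.max(2)
for nm,box,z in(("timer",(165,128,230,195),.06),("shaker",(283,150,362,230),.06)):
    k=blob((V>190),box);r=cv2.minAreaRect(k);c=cv2.boxPoints(r)
    print(nm,r);print(np.array([ray("top",*q,z) for q in c]).round(4).tolist(),ray("top",*r[0],z).round(4))
for nm,img,n,box,th in(("knob","t","top",(180,142,215,178),60),("knob","s","scene",(290,168,315,190),60),("ball","t","top",(318,208,338,224),45),("ball","s","scene",(184,188,200,203),60)):
    im=V if img=="t" else Vs
    k=blob(im<th,box);print(nm,n,cv2.minEnclosingCircle(k),cv2.contourArea(k),[ray(n,*cv2.minEnclosingCircle(k)[0],z).round(4).tolist() for z in(.085,.101,.135)])
a=cv2.resize(t[130:196,165:231],(594,594),interpolation=cv2.INTER_CUBIC)
b=cv2.resize(s[160:212,268:334],None,fx=9,fy=9,interpolation=cv2.INTER_CUBIC)[:,:594]
cv2.imwrite("pics/c1.png",cv2.resize(np.vstack([a,b]),(330*1,590)) if 0 else np.hstack([cv2.resize(a,(400,400)),cv2.resize(b,(400,315+0))[:, :] if 0 else cv2.copyMakeBorder(cv2.resize(b,(400,315)),0,85,0,0,cv2.BORDER_CONSTANT)]))
E
```

```text
Traceback (most recent call last):
  File "h.py", line 17, in blob
    k=max(cv2.findContours(m,cv2.RETR_EXTERNAL,cv2.CHAIN_APPROX_NONE)[0],key=cv2.contourArea)
ValueError: max() iterable argument is empty
```

```bash
cat > m.py <<'E'
from h import *
t=cv2.imread("pics/top0.png");s=cv2.imread("pics/scene0.png")
V=t.max(2);Vs=s.max(2);R=t[:,:,2].astype(int)
print(t[145,185],t[190,220],t[210,300],t[210,345],t[120,250],t[100,185], t[159,196],t[216,327])
for nm,box,z in(("timer",(165,128,230,195),.06),("shaker",(283,150,362,230),.06)):
    k=blob(R>R[120,250]+22,box);r=cv2.minAreaRect(k);c=cv2.boxPoints(r)
    print(nm,r);print(np.array([ray("top",*q,z) for q in c]).round(4).tolist(),ray("top",*r[0],z).round(4))
for nm,img,n,box,th in(("knob","t","top",(180,142,215,178),45),("knob","s","scene",(290,168,315,190),45),("ball","t","top",(318,208,338,224),35),("ball","s","scene",(184,188,200,203),60)):
    im=V if img=="t" else Vs
    k=blob(im<th,box);q=cv2.minEnclosingCircle(k);print(nm,n,q,cv2.contourArea(k),[ray(n,*q[0],z).round(4).tolist() for z in(.085,.101,.135)])
a=cv2.resize(t[130:196,165:231],(400,400),interpolation=cv2.INTER_CUBIC)
b=cv2.resize(s[160:212,268:334],(400,315),interpolation=cv2.INTER_CUBIC)
cv2.imwrite("pics/c1.png",np.hstack([a,cv2.copyMakeBorder(b,0,85,0,0,cv2.BORDER_CONSTANT)]))
E
python3 m.py
```

```text
[159 157 155] [137 131 128] [166 165 165] [162 161 160] [140 134 130] [156 157 156] [21 20 18] [25 22 22]
timer ((196.50552368164062, 161.62066650390625), (45.39432907104492, 44.401451110839844), 6.842773914337158)
[[0.5564, 0.2899, 0.06], [0.6976, 0.2753, 0.06], [0.6786, 0.1321, 0.06], [0.538, 0.1485, 0.06]] [0.6172 0.2114 0.06  ]
shaker ((322.32012939453125, 190.27716064453125), (62.2152214050293, 59.78939437866211), 2.726310968399048)
[[0.4349, -0.0793, 0.06], [0.6227, -0.0917, 0.06], [0.6113, -0.287, 0.06], [0.4239, -0.2713, 0.06]] [ 0.5224 -0.1823  0.06  ]
knob top ((196.1999969482422, 159.1999969482422), 7.528716087341309) 152.0 [[0.62, 0.2084, 0.085], [0.6168, 0.2058, 0.101], [0.61, 0.2003, 0.135]]Traceback (most recent call last):
  File "m.py", line 10, in <module>
    k=blob(im<th,box);q=cv2.minEnclosingCircle(k);print(nm,n,q,cv2.contourArea(k),[ray(n,*q[0],z).round(4).tolist() for z in(.085,.101,.135)])
  File "h.py", line 17, in blob
    k=max(cv2.findContours(m,cv2.RETR_EXTERNAL,cv2.CHAIN_APPROX_NONE)[0],key=cv2.contourArea)
ValueError: max() iterable argument is empty
```

```bash
sed -i 's/,(290,168,315,190),45)/,(290,168,315,190),75)/; s/(184,188,200,203),60/(184,188,197,202),75/' m.py; python3 m.py | tail -4
```

```text
knob top ((196.1999969482422, 159.1999969482422), 7.528716087341309) 152.0 [[0.62, 0.2084, 0.085], [0.6168, 0.2058, 0.101], [0.61, 0.2003, 0.135]]
knob scene ((302.5, 178.1666717529297), 5.441713333129883) 73.0 [[0.6215, 0.2081, 0.085], [0.6319, 0.1907, 0.101], [0.6541, 0.1538, 0.135]]
ball top ((326.5, 215.5), 3.8079864978790283) 37.5 [[0.4423, -0.1888, 0.085], [0.4415, -0.186, 0.101], [0.4398, -0.1802, 0.135]]
ball scene ((190.5, 195.75), 2.304986000061035) 10.0 [[0.3932, -0.1457, 0.085], [0.408, -0.1563, 0.101], [0.4395, -0.1787, 0.135]]
```

View pics/c1.png

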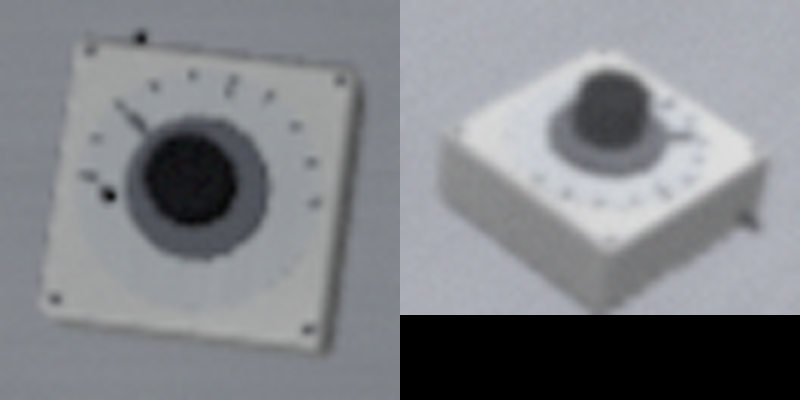

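The crop shows the pointer at place 2 (130,117), tick 0 at the left (85,175), and the stop peg at (108,195). The knob axis is near (0.6185, 0.2075) by both views. The lever ball is near (0.440, -0.180, 0.135), where both rays agree.

Call:
drive_tool(
  moves=[
    [[-29.7, -15.2, 0], [0, 0, 0], 0.3],
    [[-29.7, -15.2, 0], [0, 0, 0], 0.3],
    [[-29.7, -15.2, 0], [0, 0, 0], 0.3],
    [[-29.7, -15.2, 0], [0, 0, 0], 0.3],
    [[-29.7, -15.2, 0], [0, 0, 0], 0.3],
    [[-29.7, -15.2, 0], [0, 0, 0], 0.3],
    [[-29.7, -15.2, 0], [0, 0, 0], 0.3],
    [[-29.7, -15.2, 0], [0, 0, 0], 0.3],
    [[-29.7, -15.2, 0], [0, 0, 0], 0.3],
    [[-29.7, -15.2, 0], [0, 0, 0], 0.3],
    [[-29.7, -15.2, 0], [0, 0, 0], 0.3],
    [[-29.7, -15.2, 0], [0, 0, 0], 0.3],
  ],
  newtons=25,
)

```text
time_s: 1.1
tool_pos: [0.4763, 0.3443, 0.2442]
tool_rot: [-180.0, -0.0, 163.3]
force: [-0.1, 0.1, -0.5]
grip_width: 0.0609
grasp_force: 0.0
```

Call:
drive_tool(
  moves=[
    [[-29.7, -15.2, 0], [0, 0, 0], 0.2],
    [[-29.7, -15.2, 0], [0, 0, 0], 0.2],
    [[-29.7, -15.2, 0], [0, 0, 0], 0.2],
    [[-29.7, -15.2, 0], [0, 0, 0], 0.2],
    [[-29.7, -15.2, 0], [0, 0, 0], 0.2],
    [[-29.7, -15.2, 0], [0, 0, 0], 0.2],
    [[0, 0, 0], [0, 0, 0.12], 0.2],
    [[0, 0, 0], [0, 0, 0.12], 0.2],
    [[0, 0, 0], [0, 0, 0.12], 0.2],
    [[0, 0, 0], [0, 0, 0.12], 0.2],
    [[0, 0, 0], [0, 0, 0.12], 0.2],
  ],
)

```text
time_s: 2.02
tool_pos: [0.6198, 0.2072, 0.2438]
tool_rot: [-179.9, -0.0, 128.6]
force: [0.3, 0.1, 0.0]
grip_width: 0.0692
grasp_force: 0.0
```

Call:
drive_tool(
  moves=[
    [[0, 0, 0], [0, 0, 0.12], 0.2],
    [[0, 0, 0], [0, 0, 0.12], 0.2],
    [[0, 0, 0], [0, 0, 0.12], 0.2],
    [[0, 0, 0], [0, 0, 0.12], 0.2],
    [[0, 0, 0], [0, 0, 0.12], 0.2],
    [[0, 0, 0], [0, 0, 0], 0.2],
  ],
)

```text
time_s: 2.52
tool_pos: [0.6198, 0.2074, 0.244]
tool_rot: [-180.0, 0.0, 94.4]
force: [0.0, 0.1, 1.0]
grip_width: 0.0695
grasp_force: 0.0
```

Call:
drive_tool(
  moves=[
    [[0, 0, 25], [0, 0, 0], 0.2],
    [[0, 0, 25], [0, 0, 0], 0.2],
    [[0, 0, 25], [0, 0, 0], 0.2],
    [[0, 0, 25], [0, 0, 0], 0.2],
    [[0, 0, 20], [0, 0, 0], 0.2],
    [[0, 0, 15], [0, 0, 0], 0.2],
    [[0, 0, 8], [0, 0, 0], 0.2],
    [[0, 0, 4], [0, 0, 0], 0.2],
    [[0, 0, 0], [0, 0, 0], 0.2],
  ],
)

```text
time_s: 3.27
tool_pos: [0.6197, 0.2072, 0.0969]
tool_rot: [-179.9, 0.0, 94.7]
force: [-0.1, -0.0, 0.6]
grip_width: 0.0697
grasp_force: 0.0
```

Call:
drive_tool(
  moves=[
    [[0, 0, 0], [0, 0, 0], 0.6],
    [[0, 0, 0], [0, 0, 0], 0.8],
    [[0, 0, 0], [0, 0, 0], 1],
    [[0, 0, 0], [0, 0, 0], 1],
    [[0, 0, 0], [0, 0, 0], 1],
    [[0, 0, 0], [0, 0, 0], 1],
  ],
  newtons=25,
)

```text
time_s: 3.77
tool_pos: [0.6185, 0.2074, 0.0982]
tool_rot: [-179.8, -0.0, 94.6]
force: [-6.0, -0.9, 5.1]
grip_width: 0.0436
grasp_force: 25.0
```

```bash
cat > o.py <<'E'
from cell import env
import numpy as np
o=env.get_obs();print({k:np.round(o[k],3).tolist() for k in("time_s","qpos","tool_pos","tool_rot","force","wrist_torque","grip_width","grasp_force")})
E
python3 o.py; python3 - <<'E'
from h import *
s,_=env.read_camera("scene");t,_=env.read_camera("top")
cv2.imwrite("pics/c2.png",np.hstack([cv2.resize(t[130:196,165:231],(400,400),interpolation=cv2.INTER_CUBIC),cv2.resize(s[150:216,268:334],(400,400),interpolation=cv2.INTER_CUBIC)]))
E
```

```text
{'time_s': 3.767, 'qpos': [-40.005, 25.981, 24.685, 92.875, -11.829, 63.932, -7.65], 'tool_pos': [0.618, 0.207, 0.098], 'tool_rot': [-179.791, -0.023, 94.61], 'force': [-5.988, -0.896, 5.126], 'wrist_torque': [-0.301, 1.317, 0.031], 'grip_width': 0.044, 'grasp_force': 24.994}
```

View pics/c2.png

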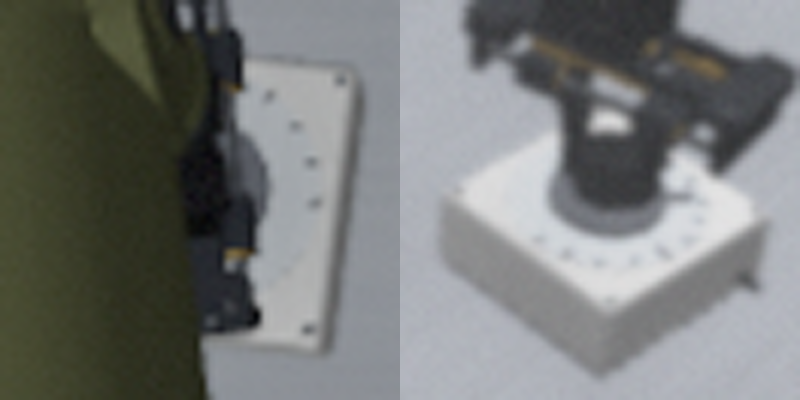

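Gripped. In the scene half the pointer is at (680,195), still at place 2. I'll take out the 6 N side load, then start turning anticlockwise.

Call:
drive_tool(
  moves=[
    [[0, -1.4, -1], [0, 0, 0], 1],
    [[0, 0, 0], [0, 0, 0], 1],
    [[0, 0, 0], [0, 0, -0.035], 1],
    [[0, 0, 0], [0, 0, -0.035], 1],
    [[0, 0, 0], [0, 0, -0.035], 1],
    [[0, 0, 0], [0, 0, -0.035], 1],
    [[0, 0, 0], [0, 0, 0], 1],
  ],
)

```text
time_s: 4.45
tool_pos: [0.6185, 0.2074, 0.0982]
tool_rot: [-180.0, -0.0, 102.7]
force: [-1.3, 0.2, -3.2]
grip_width: 0.0433
grasp_force: 25.0
```

```bash
python3 o.py
```

```text
{'time_s': 4.45, 'qpos': [-38.939, 25.654, 23.204, 92.996, -10.992, 63.626, -0.211], 'tool_pos': [0.619, 0.207, 0.098], 'tool_rot': [-179.983, -0.013, 102.667], 'force': [-1.307, 0.167, -3.194], 'wrist_torque': [0.066, 0.114, 0.023], 'grip_width': 0.043, 'grasp_force': 24.994}
```

Call:
drive_tool(
  moves=[
    [[0, 0, 0], [0, 0, -0.035], 1],
    [[0, 0, 0], [0, 0, -0.035], 1],
    [[0, 0, 0], [0, 0, -0.035], 1],
    [[0, 0, 0], [0, 0, -0.035], 1],
  ],
)

```text
time_s: 4.78
tool_pos: [0.6188, 0.2075, 0.0983]
tool_rot: [180.0, -0.0, 110.6]
force: [0.2, 1.2, -3.7]
grip_width: 0.0434
grasp_force: 25.0
```

```bash
python3 o.py
```

```text
{'time_s': 4.783, 'qpos': [-37.824, 25.478, 21.752, 92.942, -10.277, 63.531, 7.234], 'tool_pos': [0.619, 0.207, 0.098], 'tool_rot': [179.975, -0.016, 110.633], 'force': [0.241, 1.244, -3.692], 'wrist_torque': [0.131, -0.072, -0.196], 'grip_width': 0.043, 'grasp_force': 24.996}
```

Call:
drive_tool(
  moves=[
    [[0, 0, 0], [0, 0, -0.035], 1],
    [[0, 0, 0], [0, 0, -0.035], 1],
    [[0, 0, 0], [0, 0, -0.035], 1],
    [[0, 0, 0], [0, 0, -0.035], 1],
  ],
)

```text
time_s: 5.12
tool_pos: [0.619, 0.2076, 0.0983]
tool_rot: [179.9, 0.0, 118.7]
force: [1.3, 1.3, -2.8]
grip_width: 0.0434
grasp_force: 25.0
```

```bash
python3 o.py
```

```text
{'time_s': 5.117, 'qpos': [-36.701, 25.319, 20.28, 92.888, -9.549, 63.449, 14.752], 'tool_pos': [0.619, 0.208, 0.098], 'tool_rot': [179.946, 0.0, 118.69], 'force': [1.329, 1.283, -2.836], 'wrist_torque': [0.131, -0.249, -0.037], 'grip_width': 0.043, 'grasp_force': 24.996}
```

Call:
drive_tool(
  moves=[
    [[0, 0, 0], [0, 0, -0.035], 1],
    [[0, 0, 0], [0, 0, -0.035], 1],
    [[0, 0, 0], [0, 0, -0.035], 1],
  ],
)

```text
time_s: 5.37
tool_pos: [0.6192, 0.2077, 0.0983]
tool_rot: [179.9, 0.0, 124.7]
force: [1.8, 1.5, -4.4]
grip_width: 0.0436
grasp_force: 25.0
```

```bash
python3 o.py
```

```text
{'time_s': 5.367, 'qpos': [-35.866, 25.21, 19.192, 92.848, -9.02, 63.39, 20.38], 'tool_pos': [0.619, 0.208, 0.098], 'tool_rot': [179.923, 0.013, 124.709], 'force': [1.783, 1.529, -4.373], 'wrist_torque': [0.192, -0.312, 0.005], 'grip_width': 0.044, 'grasp_force': 24.995}
```

```bash
cat > look.py <<'E'
from h import *
import sys
s,_=env.read_camera("scene")
cv2.imwrite("pics/%s.png"%sys.argv[1],cv2.resize(s[155:215,268:343],(600,480),interpolation=cv2.INTER_CUBIC))
a=np.radians(-6.2)
for k in range(10):
    f=a+np.pi/2-k*np.radians(20); u=proj("scene",[.6187+.049*np.cos(f),.2075+.049*np.sin(f),.066])
    print(k,round((u[0]-268)*8),round((u[1]-155)*8),int(s[round(u[1]),round(u[0])].mean()),end="; ")
E
python3 look.py c3
```

```text
0 334 173 69; 1 357 192 156; 2 368 214 216; 3 368 237 219; 4 355 257 217; 5 330 272 212; 6 298 281 212; 7 261 281 211; 8 226 273 211; 9 195 257 211;
```

View pics/c3.png

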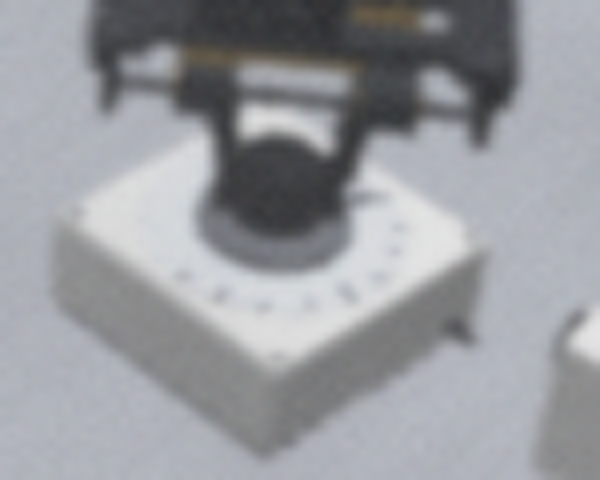

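The pointer now reads place 1, at (370,195), so pick-up was near yaw 106.6. Next I expect contact at 126.6, place 0 at about 146.6 and the stop at about 149.5.

Call:
drive_tool(
  moves=[
    [[0, 0, 0], [0, 0, -0.035], 1],
    [[0, 0, 0], [0, 0, -0.0175], 1],
    [[0, 0, 0], [0, 0, -0.0175], 1],
    [[0, 0, 0], [0, 0, -0.0175], 1],
    [[0, 0, 0], [0, 0, -0.0175], 1],
  ],
)

```text
time_s: 5.83
tool_pos: [0.6193, 0.2077, 0.0983]
tool_rot: [179.9, 0.0, 130.7]
force: [5.3, 3.6, -7.6]
grip_width: 0.0436
grasp_force: 25.0
```

```bash
python3 o.py
```

```text
{'time_s': 5.833, 'qpos': [-35.026, 25.108, 18.106, 92.809, -8.505, 63.343, 26.021], 'tool_pos': [0.619, 0.208, 0.098], 'tool_rot': [179.907, 0.019, 130.728], 'force': [5.271, 3.616, -7.623], 'wrist_torque': [0.595, -1.05, -0.15], 'grip_width': 0.044, 'grasp_force': 25.0}
```

Call:
drive_tool(
  moves=[
    [[0, 0, 0], [0, 0, -0.0175], 1],
    [[0, 0, 0], [0, 0, -0.0175], 1],
    [[0, 0, 0], [0, 0, -0.0175], 1],
    [[0, 0, 0], [0, 0, -0.0175], 1],
  ],
)

```text
time_s: 6.17
tool_pos: [0.6193, 0.2079, 0.0984]
tool_rot: [179.9, 0.0, 134.8]
force: [5.7, 3.6, -8.0]
grip_width: 0.043
grasp_force: 25.0
```

```bash
python3 o.py
```

```text
{'time_s': 6.167, 'qpos': [-34.47, 25.042, 17.374, 92.783, -8.148, 63.312, 29.799], 'tool_pos': [0.619, 0.208, 0.098], 'tool_rot': [179.899, 0.034, 134.776], 'force': [5.665, 3.62, -8.008], 'wrist_torque': [0.67, -1.096, -0.051], 'grip_width': 0.043, 'grasp_force': 24.999}
```

Call:
drive_tool(
  moves=[
    [[0, 0, 0], [0, 0, -0.0175], 1],
    [[0, 0, 0], [0, 0, -0.0175], 1],
    [[0, 0, 0], [0, 0, -0.0175], 1],
    [[0, 0, 0], [0, 0, -0.0175], 1],
    [[0, 0, 0], [0, 0, 0], 1],
  ],
)

```text
time_s: 6.58
tool_pos: [0.6194, 0.2079, 0.0984]
tool_rot: [179.9, 0.0, 138.8]
force: [4.4, 3.9, -7.1]
grip_width: 0.0434
grasp_force: 25.0
```

```bash
python3 o.py
```

```text
{'time_s': 6.583, 'qpos': [-33.912, 24.983, 16.649, 92.756, -7.802, 63.281, 33.562], 'tool_pos': [0.619, 0.208, 0.098], 'tool_rot': [179.889, 0.048, 138.797], 'force': [4.44, 3.883, -7.1], 'wrist_torque': [0.638, -1.131, -0.011], 'grip_width': 0.043, 'grasp_force': 24.998}
```

Call:
drive_tool(
  moves=[
    [[-0.2, 0.9, 0.8], [0, 0, 0], 1],
    [[0, 0, 0], [0, 0, -0.0175], 1],
    [[0, 0, 0], [0, 0, -0.0175], 1],
    [[0, 0, 0], [0, 0, -0.0175], 1],
    [[0, 0, 0], [0, 0, -0.0175], 1],
    [[0, 0, 0], [0, 0, 0], 1],
  ],
)

```text
time_s: 7.08
tool_pos: [0.6196, 0.2081, 0.0983]
tool_rot: [179.9, 0.0, 142.8]
force: [1.7, 2.0, -0.2]
grip_width: 0.0435
grasp_force: 25.0
```

```bash
python3 o.py
```

```text
{'time_s': 7.083, 'qpos': [-33.337, 25.01, 15.928, 92.632, -7.486, 63.359, 37.322], 'tool_pos': [0.62, 0.208, 0.098], 'tool_rot': [179.95, 0.004, 142.792], 'force': [1.705, 2.047, -0.156], 'wrist_torque': [0.393, -0.274, -0.006], 'grip_width': 0.044, 'grasp_force': 24.995}
```

Call:
drive_tool(
  moves=[
    [[0, 0, 0], [0, 0, -0.0175], 1],
    [[0, 0, 0], [0, 0, -0.0175], 1],
    [[0, 0, 0], [0, 0, -0.0175], 1],
    [[0, 0, 0], [0, 0, 0], 1],
  ],
)

```text
time_s: 7.42
tool_pos: [0.6197, 0.2081, 0.0982]
tool_rot: [179.9, 0.0, 145.8]
force: [0.5, 1.4, 1.6]
grip_width: 0.0434
grasp_force: 25.0
```

```bash
python3 o.py; python3 look.py c4
```

```text
{'time_s': 7.417, 'qpos': [-32.923, 24.974, 15.392, 92.61, -7.231, 63.34, 40.139], 'tool_pos': [0.62, 0.208, 0.098], 'tool_rot': [179.944, 0.012, 145.797], 'force': [0.511, 1.443, 1.607], 'wrist_torque': [0.513, -0.241, 0.052], 'grip_width': 0.043, 'grasp_force': 24.995}
0 334 173 67; 1 357 192 214; 2 368 214 217; 3 368 237 218; 4 355 257 218; 5 330 272 214; 6 298 281 216; 7 261 281 213; 8 226 273 213; 9 195 257 212;
```

View pics/c4.png

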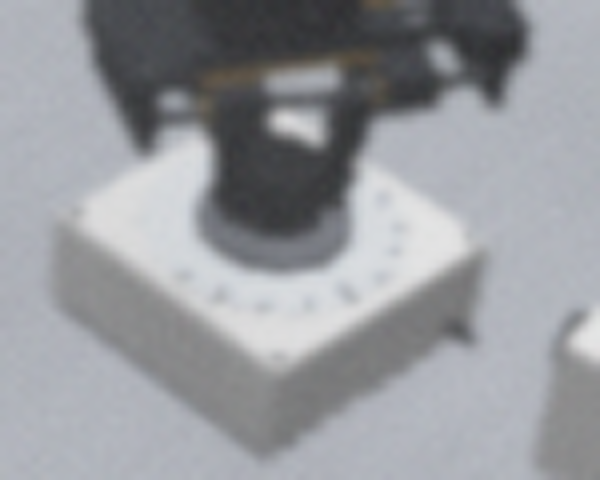

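The pointer has left place 1 for place 0, where it is hidden behind the finger. Now I'll creep up to the stop.

Call:
drive_tool(
  moves=[
    [[0, 0, 0], [0, 0, -0.0175], 1],
    [[0, 0, 0], [0, 0, -0.0175], 1],
    [[0, 0, 0], [0, 0, 0], 1],
  ],
)

```text
time_s: 7.72
tool_pos: [0.6197, 0.2082, 0.0982]
tool_rot: [179.9, 0.0, 147.8]
force: [1.3, 3.3, 2.7]
grip_width: 0.0432
grasp_force: 25.0
```

```bash
python3 o.py
```

```text
{'time_s': 7.717, 'qpos': [-32.651, 24.953, 15.039, 92.598, -7.07, 63.327, 42.008], 'tool_pos': [0.62, 0.208, 0.098], 'tool_rot': [179.94, 0.01, 147.787], 'force': [1.287, 3.27, 2.711], 'wrist_torque': [0.718, -0.23, -0.086], 'grip_width': 0.043, 'grasp_force': 24.997}
```

Call:
drive_tool(
  moves=[
    [[0, 0, 0], [0, 0, -0.01], 1],
    [[0, 0, 0], [0, 0, 0], 1],
  ],
)

```text
time_s: 7.88
tool_pos: [0.6197, 0.2082, 0.0982]
tool_rot: [179.9, 0.0, 148.3]
force: [1.9, 2.6, 4.1]
grip_width: 0.0438
grasp_force: 25.0
```

```bash
python3 o.py
```

```text
{'time_s': 7.883, 'qpos': [-32.577, 24.946, 14.946, 92.597, -7.03, 63.319, 42.509], 'tool_pos': [0.62, 0.208, 0.098], 'tool_rot': [179.935, 0.01, 148.316], 'force': [1.878, 2.631, 4.124], 'wrist_torque': [0.792, -0.311, -0.248], 'grip_width': 0.044, 'grasp_force': 24.998}
```

Call:
drive_tool(
  moves=[
    [[0, 0, 0], [0, 0, 0], 1],
  ],
)

```text
time_s: 7.97
tool_pos: [0.6198, 0.2081, 0.0982]
tool_rot: [179.9, 0.0, 148.3]
force: [1.8, 4.7, 3.2]
grip_width: 0.0441
grasp_force: 25.0
```

```bash
python3 o.py
```

```text
{'time_s': 7.967, 'qpos': [-32.58, 24.948, 14.952, 92.595, -7.026, 63.32, 42.486], 'tool_pos': [0.62, 0.208, 0.098], 'tool_rot': [179.938, 0.015, 148.294], 'force': [1.8, 4.698, 3.225], 'wrist_torque': [0.867, -0.341, -0.161], 'grip_width': 0.044, 'grasp_force': 24.999}
```

Call:
drive_tool(
  moves=[
    [[0, 0, 0], [0, 0, -0.007], 1],
    [[0, 0, 0], [0, 0, 0], 1],
  ],
)

```text
time_s: 8.13
tool_pos: [0.6197, 0.2081, 0.0982]
tool_rot: [179.9, 0.0, 148.7]
force: [1.6, 4.1, 4.5]
grip_width: 0.0435
grasp_force: 25.0
```

```bash
python3 o.py
```

```text
{'time_s': 8.133, 'qpos': [-32.524, 24.942, 14.878, 92.594, -6.99, 63.316, 42.882], 'tool_pos': [0.62, 0.208, 0.098], 'tool_rot': [179.938, 0.017, 148.718], 'force': [1.568, 4.106, 4.535], 'wrist_torque': [0.897, -0.331, -0.253], 'grip_width': 0.044, 'grasp_force': 24.999}
```

Call:
drive_tool(
  moves=[
    [[0, 0, 0], [0, 0, 0], 1],
  ],
)

```text
time_s: 8.22
tool_pos: [0.6198, 0.2082, 0.0982]
tool_rot: [179.9, 0.0, 148.7]
force: [0.9, 4.1, 5.2]
grip_width: 0.0434
grasp_force: 25.0
```

```bash
python3 o.py|cut -c 140-
```

```text
0.02, 148.708], 'force': [0.878, 4.132, 5.209], 'wrist_torque': [0.941, -0.353, -0.276], 'grip_width': 0.043, 'grasp_force': 24.999}
```

Call:
drive_tool(
  moves=[
    [[0, 0, 0], [0, 0, -0.007], 1],
    [[0, 0, 0], [0, 0, 0], 1],
  ],
)

```text
time_s: 8.38
tool_pos: [0.6197, 0.2082, 0.0981]
tool_rot: [179.9, 0.0, 149.1]
force: [0.4, 3.8, 5.5]
grip_width: 0.0434
grasp_force: 25.0
```

```bash
python3 o.py|cut -c 140-
```

```text
, 0.019, 149.146], 'force': [0.414, 3.81, 5.51], 'wrist_torque': [1.046, -0.391, -0.159], 'grip_width': 0.043, 'grasp_force': 25.0}
```

Call:
drive_tool(
  moves=[
    [[0, 0, 0], [0, 0, 0], 1],
  ],
)

```text
time_s: 8.47
tool_pos: [0.6198, 0.2082, 0.0982]
tool_rot: [179.9, 0.0, 149.1]
force: [1.7, 5.2, 4.8]
grip_width: 0.0433
grasp_force: 25.0
```

```bash
python3 o.py|cut -c 140-
```

```text
0.023, 149.13], 'force': [1.704, 5.178, 4.783], 'wrist_torque': [0.976, -0.345, -0.141], 'grip_width': 0.043, 'grasp_force': 24.999}
```

Call:
drive_tool(
  moves=[
    [[0.2, 0.7, -0.5], [0, 0, 0], 1],
    [[0, 0, 0], [0, 0, 0], 1],
    [[0, 0, 0], [0, 0, 0], 1],
  ],
  newtons=40,
)

```text
time_s: 8.72
tool_pos: [0.6197, 0.2083, 0.0982]
tool_rot: [-180.0, 0.0, 149.1]
force: [1.9, 3.0, 4.2]
grip_width: 0.0428
grasp_force: 40.0
```

```bash
python3 o.py|cut -c 140-
```

```text
0.014, 149.098], 'force': [1.893, 3.043, 4.249], 'wrist_torque': [0.777, -0.514, -0.206], 'grip_width': 0.043, 'grasp_force': 39.999}
```

Call:
drive_tool(
  moves=[
    [[0, 0, 0], [0, 0, -0.007], 1],
    [[0, 0, 0], [0, 0, 0], 1],
  ],
)

```text
time_s: 8.88
tool_pos: [0.6197, 0.2083, 0.0982]
tool_rot: [-180.0, 0.0, 149.5]
force: [2.9, 3.0, 2.8]
grip_width: 0.0434
grasp_force: 40.0
```

```bash
python3 o.py|cut -c 140-
```

```text
, 0.015, 149.527], 'force': [2.855, 2.964, 2.832], 'wrist_torque': [0.77, -0.51, -0.152], 'grip_width': 0.043, 'grasp_force': 40.0}
```

Call:
drive_tool(
  moves=[
    [[0, 0, 0], [0, 0, 0], 1],
  ],
)

```text
time_s: 8.97
tool_pos: [0.6197, 0.2083, 0.0982]
tool_rot: [-180.0, 0.0, 149.5]
force: [1.6, 3.5, 3.2]
grip_width: 0.0428
grasp_force: 40.0
```

```bash
python3 o.py|cut -c 140-
```

```text
3, 0.015, 149.505], 'force': [1.647, 3.523, 3.242], 'wrist_torque': [0.822, -0.571, -0.179], 'grip_width': 0.043, 'grasp_force': 40.0}
```

```bash
cat > a.py <<'E'
from cell import env
import numpy as np
W=[];F=[]
for i in range(5):
    o=env.get_obs();W.append(o["wrist_torque"][2]);F.append(o["force"]);env.read_camera("top")
print(round(o["time_s"],2),"yaw",np.round(o["tool_rot"][2],2),"Mz",np.round(np.mean(W),3),"sd",np.round(np.std(W),3),"F",np.mean(F,0).round(1))
E
python3 a.py
```

```text
9.17 yaw 149.49 Mz -0.164 sd 0.014 F [2.4 3.7 2.4]
```

Call:
drive_tool(
  moves=[
    [[0, 0, 0], [0, 0, -0.007], 1],
    [[0, 0, 0], [0, 0, 0], 1],
  ],
)

```text
time_s: 9.38
tool_pos: [0.6197, 0.2083, 0.0982]
tool_rot: [-180.0, 0.0, 149.9]
force: [3.1, 2.8, 2.2]
grip_width: 0.0428
grasp_force: 40.0
```

```bash
python3 a.py
```

```text
9.58 yaw 149.9 Mz -0.172 sd 0.022 F [3.2 2.8 2.4]
```

Call:
drive_tool(
  moves=[
    [[0, 0, 0], [0, 0, -0.007], 1],
    [[0, 0, 0], [0, 0, 0], 1],
  ],
)

```text
time_s: 9.8
tool_pos: [0.6197, 0.2083, 0.0982]
tool_rot: [-180.0, 0.0, 150.3]
force: [3.3, 2.5, 1.0]
grip_width: 0.0434
grasp_force: 40.0
```

```bash
python3 a.py
```

```text
10.0 yaw 150.3 Mz -0.144 sd 0.026 F [3.4 2.3 1. ]
```

Call:
drive_tool(
  moves=[
    [[0, 0, 0], [0, 0, -0.007], 1],
    [[0, 0, 0], [0, 0, 0], 1],
  ],
)

```text
time_s: 10.22
tool_pos: [0.6197, 0.2083, 0.0982]
tool_rot: [180.0, 0.0, 150.7]
force: [3.8, 2.7, 2.4]
grip_width: 0.0432
grasp_force: 40.0
```

```bash
python3 a.py
```

```text
10.42 yaw 150.7 Mz -0.184 sd 0.027 F [3.9 2.3 1.3]
```

Call:
drive_tool(
  moves=[
    [[0, 0, 0], [0, 0, -0.007], 1],
    [[0, 0, 0], [0, 0, 0], 1],
  ],
)

```text
time_s: 10.63
tool_pos: [0.6197, 0.2083, 0.0982]
tool_rot: [180.0, 0.0, 151.1]
force: [3.9, 3.3, 0.5]
grip_width: 0.0431
grasp_force: 40.0
```

```bash
python3 a.py
```

```text
10.83 yaw 151.1 Mz -0.301 sd 0.032 F [3.9 2.3 0.8]
```

Call:
drive_tool(
  moves=[
    [[0, 0, 0], [0, 0, -0.007], 1],
    [[0, 0, 0], [0, 0, 0], 1],
  ],
)

```text
time_s: 11.05
tool_pos: [0.6197, 0.2084, 0.0982]
tool_rot: [180.0, 0.0, 151.5]
force: [4.8, 1.7, -0.1]
grip_width: 0.0433
grasp_force: 40.0
```

```bash
python3 a.py
```

```text
11.25 yaw 151.5 Mz -0.416 sd 0.014 F [4.8 2.3 0.4]
```

Torque rose sharply from 0.18 to 0.42 N m between yaw 150.7 and 151.5, which is about 5 N on the stop held for over 0.2 s. Now I'll turn clockwise.

Call:
drive_tool(
  moves=[
    [[0, 0, 0], [0, 0, 0.035], 1],
    [[0, 0, 0], [0, 0, 0.035], 1],
    [[-0.4, 0.6, 0], [0, 0, 0.035], 1],
    [[0, 0, 0], [0, 0, 0.07], 1],
    [[0, 0, 0], [0, 0, 0.07], 1],
    [[0, 0, 0], [0, 0, 0.07], 1],
    [[0, 0, 0], [0, 0, 0.07], 1],
    [[0, 0, 0], [0, 0, 0.035], 1],
    [[0, 0, 0], [0, 0, 0], 1],
  ],
)

```text
time_s: 12.05
tool_pos: [0.6194, 0.2078, 0.0982]
tool_rot: [-179.8, -0.0, 127.4]
force: [1.6, -0.6, 3.1]
grip_width: 0.0431
grasp_force: 40.0
```

```bash
python3 a.py
```

```text
12.25 yaw 127.5 Mz 0.009 sd 0.014 F [ 0.2 -1.   4.1]
```

Call:
drive_tool(
  moves=[
    [[0, 0, 0], [0, 0, 0.035], 1],
    [[0, 0, 0], [0, 0, 0.035], 1],
  ],
)

```text
time_s: 12.47
tool_pos: [0.6193, 0.2078, 0.0982]
tool_rot: [-179.8, -0.0, 123.4]
force: [-2.0, -2.1, 5.2]
grip_width: 0.0431
grasp_force: 40.0
```

```bash
python3 a.py
```

```text
12.67 yaw 123.45 Mz -0.01 sd 0.023 F [-2.1 -1.9  5.7]
```

Call:
drive_tool(
  moves=[
    [[0, 0, 0], [0, 0, 0.035], 1],
    [[0, 0, 0], [0, 0, 0.035], 1],
  ],
)

```text
time_s: 12.88
tool_pos: [0.6192, 0.2077, 0.0982]
tool_rot: [-179.8, -0.0, 119.3]
force: [-2.6, -2.5, 6.3]
grip_width: 0.0433
grasp_force: 40.0
```

```bash
python3 a.py
```

```text
13.08 yaw 119.44 Mz 0.02 sd 0.029 F [-2.4 -2.2  5.9]
```

Call:
drive_tool(
  moves=[
    [[0, -0.5, -0.8], [0, 0, 0.035], 1],
    [[0, 0, 0], [0, 0, 0.035], 1],
  ],
)

```text
time_s: 13.3
tool_pos: [0.619, 0.2077, 0.0982]
tool_rot: [-179.9, 0.0, 115.3]
force: [-0.3, -1.5, 2.2]
grip_width: 0.0431
grasp_force: 40.0
```

```bash
python3 a.py
```

```text
13.5 yaw 115.47 Mz 0.02 sd 0.03 F [-0.6 -2.2  1. ]
```

Call:
drive_tool(
  moves=[
    [[0, 0, 0], [0, 0, 0.035], 1],
    [[0, 0, 0], [0, 0, 0.0175], 1],
  ],
)

```text
time_s: 13.72
tool_pos: [0.619, 0.2077, 0.0983]
tool_rot: [-179.8, 0.0, 112.3]
force: [-0.4, -2.4, -0.4]
grip_width: 0.0433
grasp_force: 40.0
```

```bash
python3 a.py
```

```text
13.92 yaw 112.44 Mz 0.051 sd 0.043 F [-1.8 -3.7 -0.7]
```

Call:
drive_tool(
  moves=[
    [[0, 0, 0], [0, 0, 0.035], 1],
    [[0, 0, 0], [0, 0, 0.0175], 1],
  ],
)

```text
time_s: 14.13
tool_pos: [0.6189, 0.2077, 0.0982]
tool_rot: [-179.8, 0.0, 109.3]
force: [-3.8, -4.7, -1.9]
grip_width: 0.0435
grasp_force: 40.0
```

```bash
python3 a.py
```

```text
14.33 yaw 109.42 Mz 0.148 sd 0.025 F [-3.3 -4.3 -1.6]
```

Call:
drive_tool(
  moves=[
    [[0, 0, 0], [0, 0, 0.035], 1],
    [[0, 0, 0], [0, 0, 0.0175], 1],
  ],
)

```text
time_s: 14.55
tool_pos: [0.6188, 0.2077, 0.0983]
tool_rot: [-179.8, 0.0, 106.3]
force: [-4.0, -4.1, -0.9]
grip_width: 0.0433
grasp_force: 40.0
```

```bash
python3 a.py
```

```text
14.75 yaw 106.4 Mz 0.092 sd 0.029 F [-3.6 -4.3 -0.8]
```

Call:
drive_tool(
  moves=[
    [[-0.4, -0.6, 0], [0, 0, 0.035], 1],
    [[0, 0, 0], [0, 0, 0.0175], 1],
  ],
)

```text
time_s: 14.97
tool_pos: [0.6187, 0.2076, 0.0983]
tool_rot: [-179.9, 0.0, 103.3]
force: [-1.8, -4.3, -3.2]
grip_width: 0.0433
grasp_force: 40.0
```

```bash
python3 a.py
```

```text
15.17 yaw 103.42 Mz 0.02 sd 0.02 F [-2.5 -3.8 -3.4]
```

Call:
drive_tool(
  moves=[
    [[0, 0, 0], [0, 0, 0.035], 1],
    [[0, 0, 0], [0, 0, 0.035], 1],
  ],
)

```text
time_s: 15.38
tool_pos: [0.6186, 0.2076, 0.0983]
tool_rot: [-179.9, 0.0, 99.3]
force: [-2.9, -4.8, -4.3]
grip_width: 0.0436
grasp_force: 40.0
```

```bash
python3 a.py
```

```text
15.58 yaw 99.39 Mz -0.011 sd 0.033 F [-3.2 -4.2 -4.2]
```

Call:
drive_tool(
  moves=[
    [[0, 0, 0], [0, 0, 0.035], 1],
    [[0, 0, 0], [0, 0, 0.035], 1],
  ],
)

```text
time_s: 15.8
tool_pos: [0.6185, 0.2075, 0.0983]
tool_rot: [-179.9, 0.0, 95.3]
force: [-5.1, -4.5, -4.3]
grip_width: 0.0432
grasp_force: 40.0
```

```bash
python3 a.py; python3 look.py c5
```

```text
16.0 yaw 95.38 Mz -0.018 sd 0.025 F [-3.9 -4.4 -4.1]
0 334 173 69; 1 357 192 154; 2 368 214 217; 3 368 237 217; 4 355 257 217; 5 330 272 214; 6 298 281 212; 7 261 281 212; 8 226 273 211; 9 195 257 213;
```

View pics/c5.png

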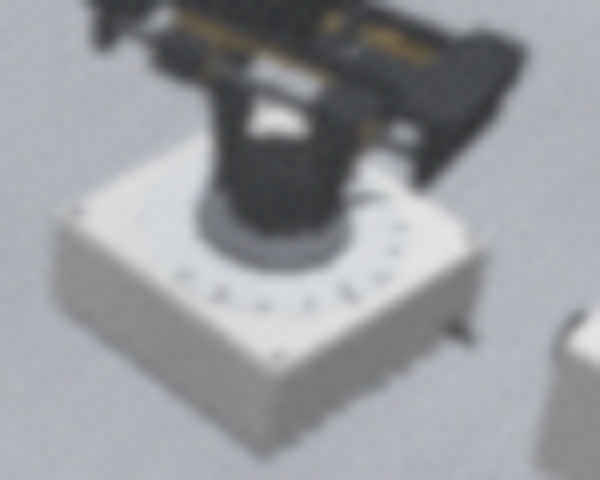

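Place 1 is confirmed: the pointer is at (370,198). Clicks repeat every 20°, and place 5 should be reached by about yaw 18.

Call:
drive_tool(
  moves=[
    [[-0.6, -0.5, 0.5], [0, 0, 0.035], 1],
    [[0, 0, 0], [0, 0, 0.035], 1],
    [[0, 0, 0], [0, 0, 0.035], 1],
    [[0, 0, 0], [0, 0, 0.035], 1],
    [[0, 0, 0], [0, 0, 0.035], 1],
    [[0, 0, 0], [0, 0, 0.035], 1],
    [[0, 0, 0], [0, 0, 0.035], 1],
    [[0, 0, 0], [0, 0, 0.035], 1],
    [[0, 0, 0], [0, 0, 0.035], 1],
    [[0, 0, 0], [0, 0, 0.035], 1],
  ],
)

```text
time_s: 16.93
tool_pos: [0.6179, 0.2076, 0.0983]
tool_rot: [-179.9, 0.0, 75.3]
force: [-5.0, -3.6, -1.5]
grip_width: 0.0434
grasp_force: 40.0
```

```bash
python3 a.py; python3 look.py d2
```

```text
17.13 yaw 75.35 Mz 0.012 sd 0.043 F [-4.7 -3.6 -1.6]
0 334 173 71; 1 357 192 72; 2 368 214 148; 3 368 237 218; 4 355 257 217; 5 330 272 213; 6 298 281 211; 7 261 281 211; 8 226 273 211; 9 195 257 211;
```

Call:
drive_tool(
  moves=[
    [[0, 0, 0], [0, 0, 0.035], 1],
    [[0, 0, 0], [0, 0, 0.035], 1],
    [[0, 0, 0], [0, 0, 0.035], 1],
    [[0, 0, 0], [0, 0, 0.035], 1],
    [[0, 0, 0], [0, 0, 0.035], 1],
    [[0, 0, 0], [0, 0, 0.035], 1],
    [[0, 0, 0], [0, 0, 0.035], 1],
    [[0, 0, 0], [0, 0, 0.035], 1],
    [[0, 0, 0], [0, 0, 0.035], 1],
    [[0, 0, 0], [0, 0, 0.035], 1],
  ],
)

```text
time_s: 18.07
tool_pos: [0.6173, 0.2079, 0.0983]
tool_rot: [-179.8, 0.1, 55.2]
force: [-6.5, -2.6, -1.7]
grip_width: 0.0437
grasp_force: 40.0
```

```bash
python3 a.py; python3 look.py d3
```

```text
18.27 yaw 55.32 Mz 0.032 sd 0.015 F [-6.1 -3.3 -1.3]
0 334 173 58; 1 357 192 133; 2 368 214 216; 3 368 237 156; 4 355 257 217; 5 330 272 212; 6 298 281 213; 7 261 281 212; 8 226 273 211; 9 195 257 213;
```

Call:
drive_tool(
  moves=[
    [[-0.9, -0.6, 0], [0, 0, 0.035], 1],
    [[0, 0, 0], [0, 0, 0.035], 1],
    [[0, 0, 0], [0, 0, 0.035], 1],
    [[0, 0, 0], [0, 0, 0.035], 1],
    [[0, 0, 0], [0, 0, 0.035], 1],
    [[0, 0, 0], [0, 0, 0.035], 1],
    [[0, 0, 0], [0, 0, 0.035], 1],
    [[0, 0, 0], [0, 0, 0.035], 1],
    [[0, 0, 0], [0, 0, 0.035], 1],
    [[0, 0, 0], [0, 0, 0.035], 1],
  ],
)

```text
time_s: 19.2
tool_pos: [0.6168, 0.2083, 0.0983]
tool_rot: [-179.9, 0.1, 35.2]
force: [-4.3, -2.1, -2.3]
grip_width: 0.0432
grasp_force: 40.0
```

```bash
python3 a.py; python3 look.py d4
```

```text
19.4 yaw 35.29 Mz 0.005 sd 0.012 F [-4.7 -2.3 -2. ]
0 334 173 59; 1 357 192 85; 2 368 214 217; 3 368 237 217; 4 355 257 150; 5 330 272 212; 6 298 281 213; 7 261 281 213; 8 226 273 211; 9 195 257 211;
```

Call:
drive_tool(
  moves=[
    [[0, 0, 0], [0, 0, 0.035], 1],
    [[0, 0, 0], [0, 0, 0.035], 1],
    [[0, 0, 0], [0, 0, 0.035], 1],
    [[0, 0, 0], [0, 0, 0.035], 1],
    [[0, 0, 0], [0, 0, 0.035], 1],
    [[0, 0, 0], [0, 0, 0.035], 1],
    [[0, 0, 0], [0, 0, 0.035], 1],
    [[0, 0, 0], [0, 0, 0], 1],
  ],
)

```text
time_s: 20.17
tool_pos: [0.6167, 0.2086, 0.0983]
tool_rot: [-179.9, 0.1, 21.2]
force: [-6.0, -2.3, -1.6]
grip_width: 0.0433
grasp_force: 40.0
```

```bash
python3 a.py; python3 look.py d5; python3 o.py
```

```text
20.37 yaw 21.28 Mz 0.009 sd 0.026 F [-5.7 -2.1 -1.9]
0 334 173 182; 1 357 192 216; 2 368 214 216; 3 368 237 218; 4 355 257 215; 5 330 272 151; 6 298 281 211; 7 261 281 209; 8 226 273 209; 9 195 257 212; {'time_s': 20.467, 'qpos': [-50.642, 28.556, 38.873, 93.562, -19.492, 64.916, -75.497], 'tool_pos': [0.617, 0.209, 0.098], 'tool_rot': [-179.857, 0.098, 21.275], 'force': [-5.038, -1.73, -2.347], 'wrist_torque': [-0.501, 1.299, -0.005], 'grip_width': 0.043, 'grasp_force': 39.996}
```

The pointer is at place 5 with no moment on the knob. I'll let go and lift.

Call:
drive_tool(
  moves=[
    [[0, 0, 0], [0, 0, 0], 0.2],
    [[0, 0, 0], [0, 0, 0], 0.2],
    [[0, 0, 0], [0, 0, 0], 0.2],
    [[0, 0, 0], [0, 0, 0], 0.2],
    [[0, 0, -10], [0, 0, 0], 0.2],
    [[0, 0, -25], [0, 0, 0], 0.2],
    [[0, 0, -35], [0, 0, 0], 0.2],
    [[0, 0, -35], [0, 0, 0], 0.2],
    [[0, 0, -35], [0, 0, 0], 0.2],
    [[0, 0, -20], [0, 0, 0], 0.2],
    [[0, 0, 0], [0, 0, 0], 0.2],
  ],
)

```text
time_s: 21.38
tool_pos: [0.621, 0.2073, 0.2659]
tool_rot: [-180.0, -0.7, 21.1]
force: [2.3, -0.3, 1.2]
grip_width: 0.0697
grasp_force: 0.0
```

```bash
python3 look.py d6;python3 o.py; python3 - <<'E'
from h import *
t,_=env.read_camera("top");cv2.imwrite("pics/top6.png",t)
cv2.imwrite("pics/c6.png",cv2.resize(t[110:260,170:370],(800,600),interpolation=cv2.INTER_CUBIC))
R=t[:,:,2].astype(int);k=blob(R>150,(285,185,365,232));r=cv2.minAreaRect(k);print(r,ray("top",*r[0],.06))
E
```

```text
0 334 173 179; 1 357 192 214; 2 368 214 215; 3 368 237 216; 4 355 257 216; 5 330 272 151; 6 298 281 209; 7 261 281 209; 8 226 273 208; 9 195 257 209; {'time_s': 21.433, 'qpos': [-52.585, 21.431, 42.15, 82.806, -14.478, 80.84, -79.067], 'tool_pos': [0.62, 0.207, 0.263], 'tool_rot': [-179.967, -0.421, 21.151], 'force': [-0.249, 0.23, -0.149], 'wrist_torque': [-0.085, 0.131, 0.047], 'grip_width': 0.07, 'grasp_force': 0.0}
((321.7886657714844, 202.6849365234375), (63.531349182128906, 37.24859619140625), 1.6846843957901) [ 0.48356833 -0.17961192  0.06      ]
```

View pics/c6.png

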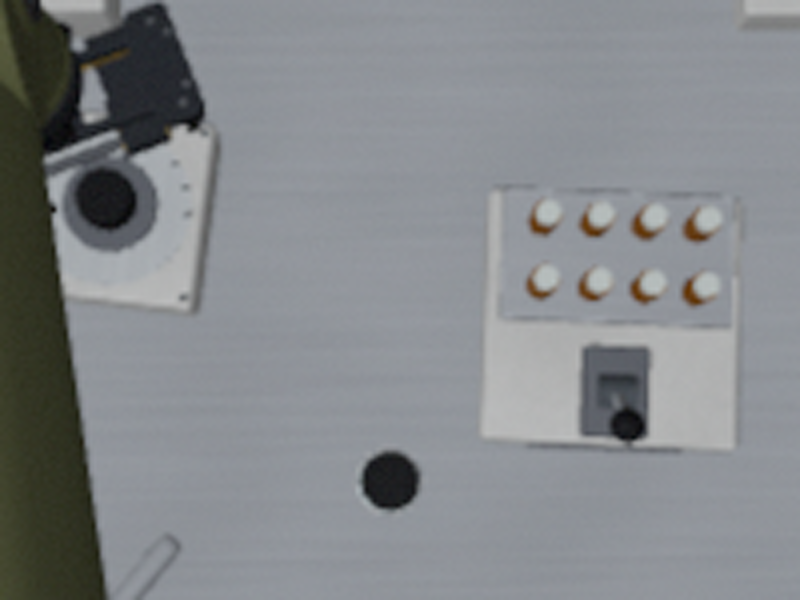

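The timer disc is still at place 5 with the gripper clear. In this crop the lever ball is at (627,423) and the shaker yaw is about -3°. I'll go behind the ball with the fingers shut.

Call:
drive_tool(
  moves=[
    [[0, 0, 0], [0, 0, 0.105], 1],
    [[0, 0, 0], [0, 0, 0.105], 1],
    [[0, 0, 0], [0, 0, 0.105], 1],
    [[0, 0, 0], [0, 0, 0.105], 1],
    [[-15, 30.5, 0], [0, 0, 0], 1],
    [[-15, 30.5, 0], [0, 0, 0], 1],
    [[-15, 30.5, 0], [0, 0, 0], 1],
    [[-15, 30.5, 0], [0, 0, 0], 1],
    [[-15, 30.5, 0], [0, 0, 0], 1],
    [[-15, 30.5, 0], [0, 0, 0], 1],
    [[-15, 30.5, 0], [0, 0, 0], 1],
  ],
  newtons=20,
)

```text
time_s: 22.4
tool_pos: [0.5005, -0.0021, 0.257]
tool_rot: [180.0, 0.1, -2.9]
force: [-1.0, 0.8, 0.3]
grip_width: 0.0049
grasp_force: 0.0
```

Call:
drive_tool(
  moves=[
    [[-15, 30.5, 0], [0, 0, 0], 1],
    [[-15, 30.5, 0], [0, 0, 0], 1],
    [[-15, 30.5, 0], [0, 0, 0], 1],
    [[-15, 30.5, 0], [0, 0, 0], 1],
    [[-15, 30.5, 0], [0, 0, 0], 1],
    [[-15, 30.5, 0], [0, 0, 0], 1],
    [[0, 0, 0], [0, 0, 0], 1],
    [[0, 0, 0], [0, 0, 0], 1],
  ],
)

```text
time_s: 23.07
tool_pos: [0.4014, -0.1812, 0.2577]
tool_rot: [-179.9, 0.1, -3.2]
force: [-0.0, 0.9, 0.3]
grip_width: 0.0006
grasp_force: 0.0
```

```bash
python3 o.py
```

```text
{'time_s': 23.067, 'qpos': [-37.688, -16.398, 50.063, 111.235, 12.646, 79.777, -84.337], 'tool_pos': [0.401, -0.181, 0.258], 'tool_rot': [-179.932, 0.056, -3.242], 'force': [-0.036, 0.857, 0.308], 'wrist_torque': [-0.004, 0.115, 0.013], 'grip_width': 0.001, 'grasp_force': 0.0}
```

Call:
drive_tool(
  moves=[
    [[5, 0, 10], [0, 0, 0], 1],
    [[0, 0, 15], [0, 0, 0], 1],
    [[0, 0, 15], [0, 0, 0], 1],
    [[0, 0, 0], [0, 0, 0], 1],
  ],
)

```text
time_s: 23.4
tool_pos: [0.4067, -0.1771, 0.2155]
tool_rot: [180.0, 0.3, -2.7]
force: [-1.1, -0.1, -0.1]
grip_width: 0.0002
grasp_force: 0.0
```

```bash
python3 o.py
```

```text
{'time_s': 23.4, 'qpos': [-38.901, -13.434, 52.811, 114.379, 11.146, 74.453, -82.671], 'tool_pos': [0.407, -0.177, 0.215], 'tool_rot': [179.992, 0.334, -2.729], 'force': [-1.077, -0.122, -0.055], 'wrist_torque': [-0.074, 0.194, 0.033], 'grip_width': 0.0, 'grasp_force': 0.0}
```

Call:
drive_tool(
  moves=[
    [[0, 2, 20], [0, 0, 0], 1],
    [[0, 1, 20], [0, 0, 0], 1],
    [[0, 0, 16], [0, 0, 0], 1],
    [[0, 0, 8], [0, 0, 0], 1],
    [[0, 0, 0], [0, 0, 0], 1],
    [[0, 0, 0], [0, 0, 0], 1],
  ],
)

```text
time_s: 23.9
tool_pos: [0.4084, -0.1818, 0.1549]
tool_rot: [180.0, 0.0, -2.8]
force: [0.6, -0.1, -0.3]
grip_width: 0.0007
grasp_force: 0.0
```

```bash
python3 o.py
```

```text
{'time_s': 23.9, 'qpos': [-39.952, -8.366, 57.697, 118.781, 7.775, 65.926, -78.554], 'tool_pos': [0.408, -0.182, 0.155], 'tool_rot': [179.974, 0.023, -2.832], 'force': [0.573, -0.139, -0.289], 'wrist_torque': [-0.111, 0.18, 0.056], 'grip_width': 0.001, 'grasp_force': 0.0}
```

Call:
drive_tool(
  moves=[
    [[0, 0, 6], [0, 0, 0], 1],
    [[5, 0, 0], [0, 0, 0], 1],
    [[5, 0, 0], [0, 0, 0], 1],
    [[5, 0, 0], [0, 0, 0], 1],
    [[5, 0, 0], [0, 0, 0], 1],
    [[5, 0, 0], [0, 0, 0], 1],
    [[5, 0, 0], [0, 0, 0], 1],
  ],
)

```text
time_s: 24.48
tool_pos: [0.4388, -0.1841, 0.1487]
tool_rot: [180.0, -0.0, -2.9]
force: [-2.1, 0.4, 0.9]
grip_width: 0.0006
grasp_force: 0.7
```

Call:
drive_tool(
  moves=[
    [[5, 0, 0], [0, 0, 0], 1],
    [[5, 0, 0], [0, 0, 0], 1],
    [[5, 0, 0], [0, 0, 0], 1],
    [[5, 0, 0], [0, 0, 0], 1],
    [[5, 0, 0], [0, 0, 0], 1],
    [[0, 0, 0], [0, 0, 0], 1],
  ],
)

```text
time_s: 24.98
tool_pos: [0.4639, -0.1853, 0.1485]
tool_rot: [179.9, -0.0, -2.9]
force: [-0.0, -1.1, -0.7]
grip_width: 0.0004
grasp_force: 0.0
```

Call:
drive_tool(
  moves=[
    [[3, 0, 0], [0, 0, 0], 1],
    [[3, 0, 0], [0, 0, 0], 1],
    [[0, 0, 0], [0, 0, 0], 1],
  ],
)

```text
time_s: 25.23
tool_pos: [0.4692, -0.1855, 0.1485]
tool_rot: [180.0, -0.0, -2.9]
force: [-1.3, 0.4, -1.3]
grip_width: 0.0001
grasp_force: 0.2
```

Call:
drive_tool(
  moves=[
    [[2, 0, 0], [0, 0, 0], 1],
    [[0, 0, 0], [0, 0, 0], 1],
  ],
)

```text
time_s: 25.4
tool_pos: [0.4703, -0.1856, 0.1483]
tool_rot: [-180.0, 0.1, -2.9]
force: [-2.4, 0.7, 0.3]
grip_width: 0.0003
grasp_force: 1.3
```

Call:
drive_tool(
  moves=[
    [[2, 0, 0], [0, 0, 0], 1],
    [[0, 0, 0], [0, 0, 0], 1],
    [[0, 0, 0], [0, 0, 0], 1],
  ],
)

```text
time_s: 25.65
tool_pos: [0.4707, -0.1856, 0.1481]
tool_rot: [-179.9, 0.3, -2.9]
force: [-7.5, 1.6, 4.0]
grip_width: 0.0008
grasp_force: 3.8
```

Call:
drive_tool(
  moves=[
    [[1, 0, 0], [0, 0, 0], 1],
    [[0, 0, 0], [0, 0, 0], 1],
    [[0, 0, 0], [0, 0, 0], 1],
  ],
)

```text
time_s: 25.9
tool_pos: [0.4708, -0.1856, 0.1481]
tool_rot: [-179.9, 0.4, -2.9]
force: [-9.8, 2.3, 5.5]
grip_width: 0.0008
grasp_force: 5.1
```

The lever is at its hard end: force rises while the position stays put at 0.4708. I'll back off, lift away and check.

Call:
drive_tool(
  moves=[
    [[-5, 0, 0], [0, 0, 0], 1],
    [[-10, 0, 0], [0, 0, 0], 1],
    [[-10, 0, 0], [0, 0, 0], 1],
    [[0, 0, -25], [0, 0, 0], 1],
    [[0, 0, -30], [0, 0, 0], 1],
    [[0, -15, -30], [0, 0, 0], 1],
    [[0, -30, -10], [0, 0, 0], 1],
    [[0, -30, 0], [0, 0, 0], 1],
    [[0, -30, 0], [0, 0, 0], 1],
    [[0, -30, 0], [0, 0, 0], 1],
    [[0, 0, 0], [0, 0, 0], 1],
    [[0, 0, 0], [0, 0, 0], 1],
  ],
)

```text
time_s: 26.9
tool_pos: [0.4565, -0.0479, 0.244]
tool_rot: [-180.0, -0.1, -2.7]
force: [0.2, 0.0, -0.6]
grip_width: 0.0007
grasp_force: 0.0
```

```bash
python3 o.py; python3 look.py d9; python3 - <<'E'
from h import *
t,_=env.read_camera("top");s,_=env.read_camera("scene")
cv2.imwrite("pics/c9.png",np.hstack([cv2.resize(t[110:260,270:370],(400,600),interpolation=cv2.INTER_CUBIC),cv2.resize(s[160:310,150:250],(400,600),interpolation=cv2.INTER_CUBIC)]))
for th in (0.5,):print([proj(n,[.4687+.029,-.183,.135]) for n in("top","scene")])
E
```

```text
{'time_s': 26.9, 'qpos': [-48.17, -10.065, 46.432, 110.393, 7.456, 76.558, -96.589], 'tool_pos': [0.456, -0.048, 0.244], 'tool_rot': [-179.964, -0.13, -2.682], 'force': [0.213, 0.019, -0.568], 'wrist_torque': [-0.115, 0.187, -0.034], 'grip_width': 0.001, 'grasp_force': 0.0}
0 334 173 181; 1 357 192 215; 2 368 214 218; 3 368 237 218; 4 355 257 217; 5 330 272 155; 6 298 281 211; 7 261 281 212; 8 226 273 212; 9 195 257 211; [(np.float64(326.8927206481929), np.float64(195.69791971126654)), (np.float64(201.2617041178149), np.float64(204.70438646488248))]
```

View pics/c9.png

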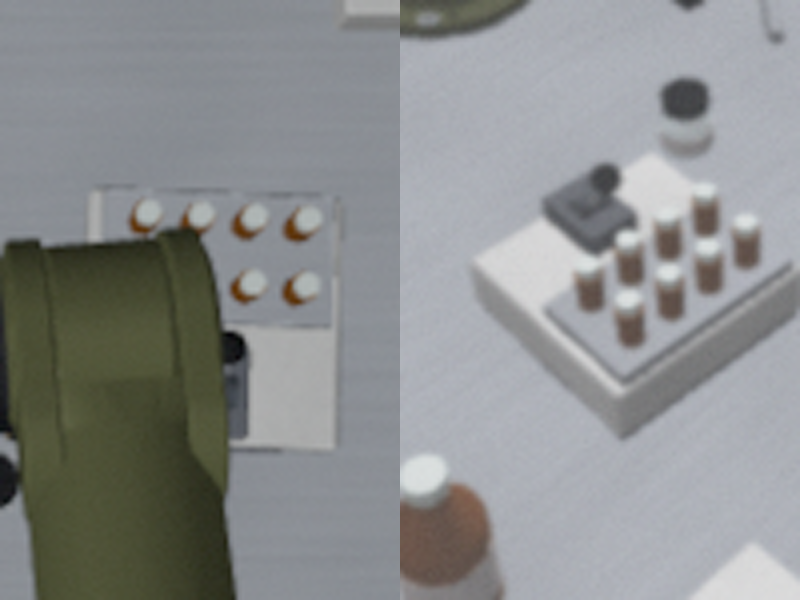

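The ball is at (605,180) in the scene half, which is pixel (201,205). The fully-on position predicts (201.3,204.7), so the lever is fully over. The timer is still at place 5, and the vials and glassware are undisturbed.

```bash
python3 -c "
from cell import env
print(env.sign_off())"
```

```text
the job is handed in; nothing more can be done
None
```

I zeroed the timer against its stop (about 5 N), turned it five clicks to place 5 and released it, then pushed the shaker lever fully over; the job is handed in at about 27 s on the robot's clock, with the gripper clear and no contact with the glassware.

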